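Release and slide off an air-filter cover

ROBOT

A 6-joint arm with a two-finger parallel gripper is mounted at the origin on the work surface. World frame = base frame: x ahead of the robot, y to its left, z up, the work surface at z = 0. Lengths are in m, angles in degrees, forces in N, time in s.
With the tool pointing down it reaches from about 0.35 to 0.875 m from the base axis. Payload 4.2 kg.
Tool frame: the origin (TCP) lies midway between the tips of the shut fingers; the grasp point (between the pads) lies 19 mm behind it; z points along the fingers, y is the line along which they close (so a half turn about z gives the same grasp; the last joint's range is limited). The gripper opens to 87 mm and grips with 3 to 60 N. Pads are 19 mm wide; open, the fingers measure 117 mm over their backs; the gripper's body (75 mm by 190 mm) begins 51 mm behind the grasp point.
Start: joints at [-57.032, 22.042, 0.453, 0, -68.411, -14.817], TCP at [0.195, -0.594, 0.198] pointing down, gripper open.
Joint ranges: [-179.83, 179.83], [-69.29, 118.12], [-61.27, 80.66], [-181.25, 117.63], [-171.15, -9.14], [-177.46, 177.46]. Speed limits (degrees/s): [159.86, 159.86, 180, 180, 180, 180].

INTERFACE

Orientations are given as a 3x3 rotation matrix whose columns are the frame's x, y, z axes.
In Python, from station import r, cams gives the robot as it stands.
- The arm moves only by the tool play_rows, never from a script. Its argument "commands" is text: rows parted by semicolons, each of 6 numbers parted by spaces: the shift along the world's x, y, z normalised to -1 to 1, where 1 is 30 mm, then the turn, a rotation vector about the world's x, y, z normalised to -1 to 1, where 1 is 0.15 rad. A call has 1 to 20 rows; each row shifts and turns the commanded pose from where the row before left it; what a row does not reach is not made up. A row lasts 1/10 s, in which the tool goes at most 50 mm and 8.59 degrees, less where a joint would pass 70% of its speed; a pose out of reach is approached as far as the arm can. A call with a number of a shift or a turn outside -1 to 1 is refused whole. A call with a gripper value outside its range is refused whole. "grip" is the finger opening in mm, from 0 to 87, set as the call begins (left out, the last holds). The fingers move at their own pace and stop on an object; the grip force is fixed at half the most. Time passes only in rows, so rows that do not move let the fingers close. It gives the time, the measured TCP pose, the force, the opening and the grip force at its end, in the units of the state.
- r.sense(): the state, without advancing time (a new reading comes with each control period).
- cams.capture(name): name is "scene" or "top" or "wrist"; returns (picture, depth): 400x640x3 uint8, blue, green, red; 400x640 float32, m along the optical axis (not along the pixel's ray), 0 where there is no reading.
- cams.camera_info(name): a dict with "mtx" (3x3 intrinsics, pixels), "R" (3x3) and "t" (3): a world point X has camera coordinates R X + t. Camera axes: x right, y down, z forward; pixel columns grow to the right and rows downward; lengths in m; the calibration is good to about 2 mm. The wrist camera is an equidistant fisheye: a pixel r from the principal point sees the ray r / f radians off the axis. A picture is of the moment at which its call begins: read the wrist's pose just before it. camera_info takes no time and is no camera call; for the wrist camera it gives the pose at the moment of the call.
- r.finish_job(): hands the job in; it is judged then, once.
The state is a dict: "time_s": time; "joints": joint angles; "joint_velocities": joint speeds; "effort": joint torques, N m; "tcp_pos": TCP position; "ee_rot": TCP orientation; "wrist_force": force on the tool from outside, world axes, zero at the start; "moment": the same for the moment, N m; "gripper_width": opening from 0.0 (shut) to 1.0 (fully open); "gripper_force": force on a finger pad.
Only numpy, scipy, OpenCV 4.12 (cv2) and the standard library are available. Lean on these libraries where they do the work, as an engineer would, in place of code of your own. Each camera call takes 0.05 s, during which the arm holds its last target. There are 200 camera calls.

TASK

On the bench stands an engine air-filter housing whose flat cover is held on its seat by a snap tab. Press the snap tab down all the way down with the fingertips, then push the released cover along its two runners until the filter opening is completely uncovered, leaving the cover lying flat on the runners. Do not lift the cover, and leave the spray can, oil filter and wrench where they are.

Things in the scene. Friction and masses are not known exactly. Their poses are not given: they have to be found in the camera images.
- housing: Fixed black filter housing with two aluminium runners, 275 mm long, 150 wide, 84 high at the lips over the cover's side edges. Origin on the bench under the centre of the cover's seat; +x: level direction in which the cover slides off, over the tab and along the runners; z up. An inlet pipe stub (40 mm long, 46 mm high) sticks out at -x.
- opening (a point): Centre of the filter opening (100 mm along x by 88 mm, paper filter below), at the height of the runner tops, 70 mm above the housing's origin. Back stops stand only at the runners, x = -62 mm; between and behind them nothing is higher than 62 mm above the bench, so fingertips can reach the cover's rear edge.
- runner_end (a point): Middle between the two end stops, at runner-top height (70 mm), x = +194 mm from the housing's origin: the cover stops here after 134 mm of travel. Runners are at y = -52 and +52 mm, 16 mm wide, with an open channel between; side guides 2 mm beside the cover, tops 10 mm above the runners, keep it straight.
- cover: Loose grey cover, about 0.25 kg: plate 120 x 120 x 8 mm with an upright push rib (12 mm thick, 70 wide, top 26 mm above the underside) along its trailing edge, away from the tab. Origin at the centre of its underside, 70 mm above the housing's origin when seated; +x: slide-off direction. Slides with 1 to 4 N of friction. The raised tab blocks its leading edge.
- cover_rib (a point): Middle of the rear face of the cover's push rib, flush with the cover's trailing edge: 60 mm behind the cover's origin along its x, 13 mm above its underside. Push here along +x.
- tab_press (a point): Place to press on the top face of the snap tab, on the housing's centre line, 28.5 mm from the seated cover's leading edge. The tab is a ribbed grey block 44 mm long along x (beginning 2.5 mm from the seated cover) and 28 mm wide, in the open channel between the runners; its top is 9 mm above the runner tops when fully up.
- tab (a joint): Travel of the snap tab straight down, m: 0 = fully up (it may start up to 0.003 in), 0.014 = fully down at its stop, top 5 mm below the runner tops. Below 0.009 it blocks the cover. It resists with a steady 5 N or so and stays where it is left.
- spray_can: Bystander: upright blue spray can, 54 mm diameter, 150 mm high; origin at the centre of its underside.
- oil_filter: Bystander: upright blue oil filter canister, 72 mm diameter, 80 mm high; origin at the centre of its underside.
- wrench: Bystander: steel open-end wrench lying flat on the bench, on the robot's side of the housing; origin at its underside.
Mind the look-alikes: they are no part of the job. There is more than one size of the cover; the job needs the middle-sized.

How it is judged (in metres and radians):
On the way, in this order (a step that is already met when the one before it is completed fails the run):
1. the snap tab is pressed down (more than 10 mm) while the cover is still on its seat (value of joint tab above 0.01 m and x of cover in the frame of housing below 0.01 m), for 0.2 s.
2. the cover is slid off its seat along the runners (x of cover in the frame of housing above 0.11 m), for 0.2 s.
At the end, for the whole second after the job is handed in: The tab is down (more than 10 mm), the cover lies at rest and flat on the runners between the side guides, slid 110 to 140 mm from its seat, so that the whole filter opening is uncovered (value of joint tab above 0.01 m and x of cover in the frame of housing between 0.11 and 0.14 m and y of cover in the frame of housing between -0.006 and 0.006 m and z of cover in the frame of housing between 0.066 and 0.074 m and angle between cover's own z axis and vertical below 0.05 rad and angle between the x axis of cover and the x axis of housing, either way round below 0.1 rad and linear speed of cover below 0.01 m/s); the robot touches nothing.
It fails at once if the cover is lifted more than 8 mm off the seat or runners (z of cover in the frame of housing above 0.078 m).
It fails at once if the cover is tipped (angle between cover's own z axis and vertical above 0.2 rad).
It fails at once if the spray can is moved by more than 20 mm or lifted (distance of spray_can from where it was at the start of the episode above 0.02 m or angle between spray_can's own z axis and vertical above 0.5 rad).
It fails at once if the oil filter is moved by more than 20 mm or lifted (distance of oil_filter from where it was at the start of the episode above 0.02 m or angle between oil_filter's own z axis and vertical above 0.5 rad).
It fails at once if the wrench is moved by more than 20 mm or lifted (distance of wrench from where it was at the start of the episode above 0.02 m or angle between wrench's own z axis and vertical above 0.5 rad).
It also fails if it takes over 42 s, if anything falls off the work surface, if the arm or the gripper's body presses on something with over 40 N, if the wrist force passes 120 N, or if a joint passes its speed limit or range.

## Working session

There is one attempt and no reset: what is moved stays moved. The work goes in short steps, Python scripts to look and compute and a tool call to move; the robot and the scene stay as the last step left them, time stands still between calls to the robot, and variables do not carry over. Pictures are saved under pics/ and viewed, at most 10 in all, crops included, and the job is handed in when it is done.

Besides the shell and the picture viewer there is one more tool, called after "Emit:" in YAML: its name, and indented under it one key for each argument. play_rows: Moves the arm, as the interface text tells. Scaled input: -1 to 1 covers 30 mm each way for a shift and 0.15 rad each way for a turn. Its arguments: {"type":"object","properties":{"commands":{"type":"string"},"grip":{"type":"number"}},"required":["commands"]}

```bash
mkdir -p pics
cat > h.py <<'E'
import numpy as np, cv2
from station import r, cams
def snap(n,f):
    i=cams.camera_info(n); p,d=cams.capture(n); cv2.imwrite(f'pics/{f}.png',p); np.savez(f'pics/{f}.npz',p=p,d=d,K=i['mtx'],R=i['R'],t=i['t']); return p,d,i
def cloud(f):
    z=np.load(f'pics/{f}.npz'); p,d,K,R,t=[z[k] for k in('p','d','K','R','t')]
    v,u=np.mgrid[:d.shape[0],:d.shape[1]]
    c=np.stack([(u-K[0,2])/K[0,0]*d,(v-K[1,2])/K[1,1]*d,d],-1)
    return p,d,(c-t)@R
E
python3 - <<'E'
from h import *
for n in('top','scene'):
    p,d,i=snap(n,n+'0'); print(n,i['mtx'].tolist(),i['R'].round(3).tolist(),i['t'])
s=r.sense(); print(s['time_s'],s['tcp_pos'],s['ee_rot'],s['wrist_force'])
E
```

```text
top [[386.1818277296236, 0.0, 312.4250025353978], [0.0, 386.1818277296236, 195.01495050451317], [0.0, 0.0, 1.0]] [[0.023, -1.0, -0.001], [-0.998, -0.023, -0.066], [0.066, 0.002, -0.998]] [-0.20975859  0.52492776  0.96082462]
scene [[362.70416595718365, 0.0, 318.55725784510093], [0.0, 362.70416595718365, 199.48629990223446], [0.0, 0.0, 1.0]] [[0.075, 0.997, -0.009], [0.624, -0.054, -0.78], [-0.778, 0.052, -0.626]] [ 0.15328891 -0.2779845   1.2680049 ]
0.1 [ 0.19453261 -0.59334626  0.19727713] [[-9.50289169e-01 -3.11367948e-01 -7.04364581e-04]
 [-3.11368726e-01  9.50287463e-01  1.80374371e-03]
 [ 1.07720855e-04  1.93339521e-03 -9.99998125e-01]] [ 0.19476101 -0.01945237 -0.4569773 ]
```

View pics/top0.png

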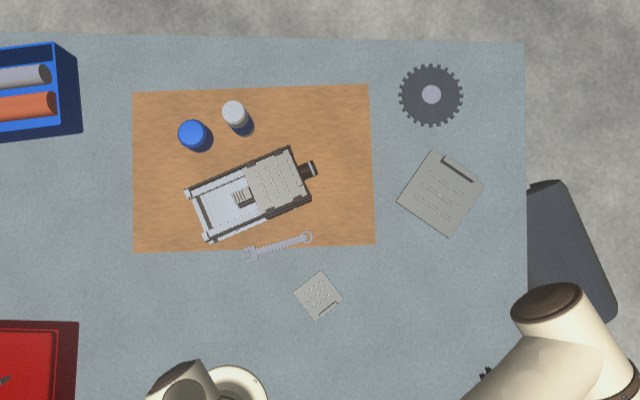

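View pics/scene0.png

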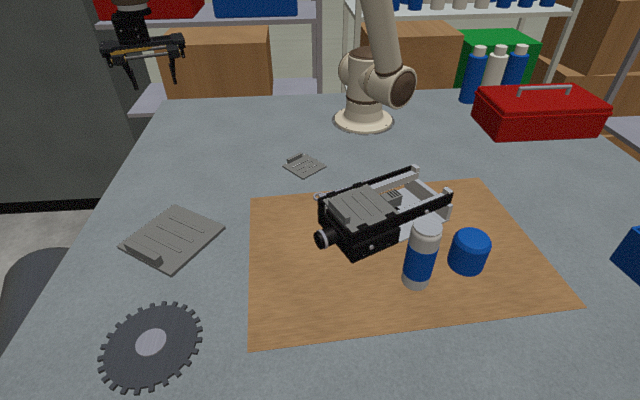

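The top view shows the housing, with its cover at about (272,180), tab at (242,197), pipe at (308,169) and open runners toward lower left. The spray can is at (235,115), the oil filter at (193,135) and the wrench at (280,245). The covers on the bench, at (440,193) and (318,296), are look-alikes.

Run:
```python
from h import *
p,d,X=cloud('top0')
v,u=np.mgrid[:400,:640]
roi=(u>175)&(u<325)&(v>135)&(v<255)&(d>0)
print('bench z',np.median(X[(u>140)&(u<170)&(v>100)&(v<240)][:,2]))
m=roi&(X[...,2]>0.02)&(X[...,2]<0.15)
n,l,s,c=cv2.connectedComponentsWithStats(m.astype('u1')); k=1+s[1:,4].argmax(); m=l==k; print(s[k])
def rect(mm,nm):
    q=X[mm][:,:2].astype('f4'); rc=cv2.minAreaRect(q*1000); print(nm,mm.sum(),rc,cv2.boxPoints(rc).round(0).tolist())
rect(m&(X[...,2]>.055),'high')
rect(m&(X[...,2]>.09),'rib')
g=cv2.cvtColor(p,cv2.COLOR_BGR2GRAY)
for a,b in((.06,.066),(.066,.074),(.074,.082),(.082,.09),(.09,.12)): 
    mm=m&(X[...,2]>a)&(X[...,2]<b); print(a,mm.sum(),X[mm].mean(0))
# wrench, can, filter
for nm,c in(('can',(235,105)),('oil',(192,132)),('tab',(242,197))):print(nm,X[c[1],c[0]])
big=cv2.resize(p[135:255,175:325],None,fx=5,fy=5,interpolation=cv2.INTER_CUBIC); cv2.imwrite('pics/crop.png',big)
```

```text
bench z 0.0005633305998833449
[ 184  145  134  100 5500]
high 4544 ((525.1055908203125, -43.41145324707031), (140.17626953125, 274.1845397949219), 24.911439895629883) [[404.0, 51.0], [519.0, -197.0], [646.0, -138.0], [531.0, 110.0]]
rib 153 ((578.3529052734375, -154.6410675048828), (70.31069946289062, 11.717083930969238), 24.575700759887695) [[544.0, -164.0], [549.0, -175.0], [613.0, -145.0], [608.0, -135.0]]
0.06 109 [ 0.51615457 -0.00885696  0.06331685]
0.066 919 [0.50780269 0.00105975 0.07001333]
0.074 2954 [ 0.54665947 -0.08553407  0.07806255]
0.082 347 [ 0.53195095 -0.0593194   0.08392213]
0.09 153 [ 0.57801821 -0.15470795  0.0955072 ]
can [ 0.71687571 -0.02146052  0.1515511 ]
oil [0.66970183 0.09377088 0.08168973]
tab [ 0.51709128 -0.03048608  0.07743607]
```

View pics/crop.png

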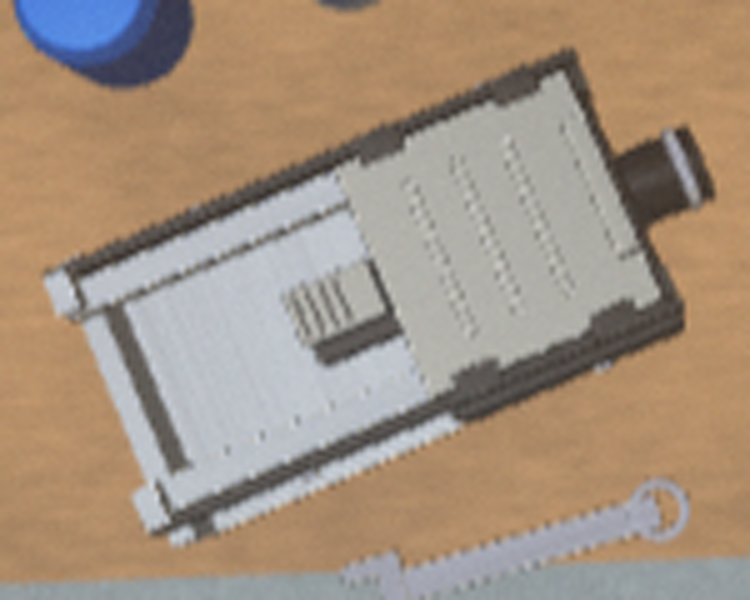

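The crop shows the cover seated, the rib at the pipe end, the tab at crop (340,305) and the runner-end stops at (60,292) and (150,505). Housing +x is about 114.8° in the world frame. The seat centre is about (0.555,-0.1055) and the tab press point about (0.518,-0.025). I'll shut the fingers and move above the tab, turning the tool y axis onto housing x (+6.7°).

Emit:
play_rows:
  commands: "0.54 0.95 0 0 0 0.04;0.54 0.95 0 0 0 0.04;0.54 0.95 0 0 0 0.04;0.54 0.95 0 0 0 0.04;0.54 0.95 0 0 0 0.04;0.54 0.95 0 0 0 0.04;0.54 0.95 0 0 0 0.04;0.54 0.95 0 0 0 0.04;0.54 0.95 0 0 0 0.04;0.54 0.95 0 0 0 0.04;0.54 0.95 0 0 0 0.04;0.54 0.95 0 0 0 0.04;0.54 0.95 0 0 0 0.04;0.54 0.95 0 0 0 0.04;0.54 0.95 0 0 0 0.04;0.54 0.95 0 0 0 0.04;0.54 0.95 0 0 0 0.04;0.54 0.95 0 0 0 0.04;0.54 0.95 0 0 0 0.04;0.54 0.95 0 0 0 0.04"
  grip: 0

```text
time_s: 2.1
tcp_pos: [0.5189, -0.0226, 0.1979]
ee_rot: [[-0.906, -0.423, -0.001], [-0.423, 0.906, -0.0], [0.001, 0.0, -1.0]]
wrist_force: [0.3, -0.7, -0.7]
gripper_width: 0.003
gripper_force: 0.0
```

Emit:
play_rows:
  commands: "0 0 0 0 0 0;0 0 0 0 0 0;0 0 0 0 0 0"

```text
time_s: 2.4
tcp_pos: [0.518, -0.0244, 0.1979]
ee_rot: [[-0.906, -0.423, -0.001], [-0.423, 0.906, -0.0], [0.001, 0.0, -1.0]]
wrist_force: [-0.3, 0.4, 0.9]
gripper_width: 0.002
gripper_force: 0.0
```

Emit:
play_rows:
  commands: "0 0 -0.7 0 0 0;0 0 -0.7 0 0 0;0 0 -0.7 0 0 0;0 0 -0.7 0 0 0;0 0 -0.5 0 0 0;0 0 -0.4 0 0 0;0 0 0 0 0 0;0 0 0 0 0 0"

```text
time_s: 3.2
tcp_pos: [0.519, -0.0243, 0.0877]
ee_rot: [[-0.906, -0.423, 0.001], [-0.423, 0.906, -0.0], [-0.0, -0.0, -1.0]]
wrist_force: [0.2, -0.6, 0.6]
gripper_width: 0.003
gripper_force: 0.0
```

Emit:
play_rows:
  commands: "0 0 -0.1 0 0 0;0 0 -0.1 0 0 0;0 0 -0.1 0 0 0;0 0 -0.1 0 0 0;0 0 0 0 0 0;0 0 0 0 0 0"

```text
time_s: 3.8
tcp_pos: [0.5188, -0.0238, 0.0752]
ee_rot: [[-0.906, -0.423, -0.0], [-0.423, 0.906, -0.0], [0.0, -0.0, -1.0]]
wrist_force: [0.0, -0.2, 0.4]
gripper_width: 0.001
gripper_force: 0.0
```

Emit:
play_rows:
  commands: "0 0 -0.1 0 0 0;0 0 -0.1 0 0 0;0 0 0 0 0 0"

```text
time_s: 4.1
tcp_pos: [0.5183, -0.0239, 0.0687]
ee_rot: [[-0.906, -0.423, -0.001], [-0.423, 0.906, -0.0], [0.001, 0.0, -1.0]]
wrist_force: [-0.3, 0.4, -0.3]
gripper_width: 0.002
gripper_force: 0.0
```

Emit:
play_rows:
  commands: "0 0 -0.07 0 0 0;0 0 -0.07 0 0 0;0 0 0 0 0 0"

```text
time_s: 4.4
tcp_pos: [0.5185, -0.0239, 0.0647]
ee_rot: [[-0.906, -0.423, -0.001], [-0.423, 0.906, -0.0], [0.001, 0.0, -1.0]]
wrist_force: [0.1, 0.4, 0.6]
gripper_width: 0.006
gripper_force: 0.0
```

Run:
```python
from h import *
p,d,i=snap('scene','s1'); a=p[150:270,300:470]
q,d,i=snap('top','t1'); b=q[135:255,175:345]
cv2.imwrite('pics/c1.png',np.hstack([cv2.resize(x,(400,282),interpolation=cv2.INTER_CUBIC) for x in(a,b)]))
p,d,X=cloud('t1'); s=r.sense(); print(s['wrist_force'],s['tcp_pos'])
```

```text
[-0.01744693  0.31760754  1.41048684] [ 0.51870296 -0.02387593  0.06498396]
```

View pics/c1.png

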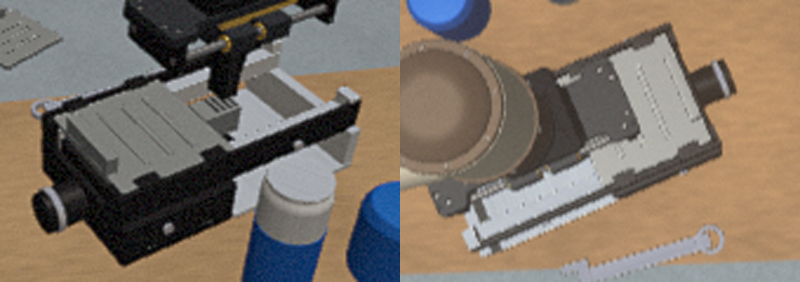

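Run:
```python
from h import *
ex=np.array([-.4205,.9073]); ey=np.array([-.9073,-.4205]); o=np.array([.555,-.1055])
for f in('top0','scene0','s1'):
    p,d,X=cloud(f); h=np.stack([(X[...,:2]-o)@ex,(X[...,:2]-o)@ey,X[...,2]],-1)*1000
    m=(d>0)&(h[...,0]>62)&(h[...,0]<125)&(abs(h[...,1])<42)&(h[...,2]>66)&(h[...,2]<90)
    q=h[m]; 
    if len(q): print(f,len(q),q.min(0).round(1),q.max(0).round(1),np.median(q,0).round(1), np.percentile(q,[5,95],axis=0).round(1).tolist())
    for a,b in((66,70),(70,74),(74,78),(78,83)): print((a,b),((q[:,2]>a)&(q[:,2]<b)).sum())
    m=(d>0)&(h[...,2]>90)&(h[...,2]<100)&(h[...,0]<-40)&(h[...,0]>-75)&(abs(h[...,1])<50); print('rib',h[m].mean(0),np.percentile(h[m],[3,97],axis=0).round(1).tolist())
    m=(d>0)&(abs(h[...,0]-120)<70)&(abs(h[...,1])<75)&(h[...,2]>68)&(h[...,2]<74); 
    for sgn in(1,-1): 
        y=h[m&(sgn*h[...,1]>35)][:,1]; print('runner',len(y),np.percentile(y,[3,97]) if len(y) else 0)
```

```text
top0 224 [ 62.1 -14.4  67.3] [106.1  13.5  81.4] [83.6 -0.1 75.8] [[63.6, -12.9, 72.0], [103.3, 12.6, 79.0]]
(66, 70) 8
(70, 74) 33
(74, 78) 158
(78, 83) 25
rib [-54.32552896  -0.1924748   95.50720167] [[-59.8, -33.3, 92.3], [-48.8, 32.8, 98.2]]
runner 323 [43.88365317 59.26122537]
runner 335 [-62.99889321 -45.06394302]
scene0 194 [ 62.  -16.4  66. ] [106.3  41.9  79.7] [84.2 -5.6 76.2] [[64.3, -15.1, 68.6], [102.6, 10.8, 78.2]]
(66, 70) 16
(70, 74) 20
(74, 78) 145
(78, 83) 13
rib [-55.76458674  -3.85302649  95.19831361] [[-60.8, -34.7, 90.6], [-48.8, 32.4, 97.2]]
runner 295 [42.77900853 62.82755351]
runner 249 [-69.64613452 -45.22547963]
s1 182 [ 62.4 -15.4  66.1] [105.1  12.5  89.6] [81.  -7.3 75.9] [[63.4, -14.6, 67.3], [101.3, 9.9, 77.8]]
(66, 70) 21
(70, 74) 18
(74, 78) 137
(78, 83) 4
rib [-55.84675156  -3.24387731  95.14802145] [[-60.5, -34.6, 90.6], [-49.1, 32.1, 97.4]]
runner 176 [42.36006364 62.57737979]
runner 246 [-69.53338702 -45.25412982]
```

Run:
```python
from h import *
ex=np.array([-.4205,.9073]); ey=np.array([-.9073,-.4205]); o=np.array([.555,-.1055])
p,d,X=cloud('s1'); h=np.stack([(X[...,:2]-o)@ex,(X[...,:2]-o)@ey,X[...,2]],-1)*1000
m=(d>0)&(h[...,0]>40)&(h[...,0]<190)&(abs(h[...,1])<45)
for z in range(60,200,8):
    k=m&(h[...,2]>=z)&(h[...,2]<z+8); q=h[k]
    v,u=np.nonzero(k)
    if len(q): print(z,len(q),np.percentile(q,[5,50,95],axis=0).round(0)[:,:2].tolist(),u.min(),u.max(),v.min(),v.max())
cv2.imwrite('pics/c2.png',cv2.resize(p[145:225,360:460],None,fx=7,fy=7,interpolation=cv2.INTER_CUBIC))
print(r.sense()['joints'])
```

```text
60 89 [[73.0, -15.0], [97.0, 43.0], [185.0, 45.0]] 374 413 175 204
68 117 [[63.0, -43.0], [86.0, -7.0], [169.0, 44.0]] 373 432 174 209
76 301 [[42.0, -40.0], [53.0, -3.0], [93.0, 37.0]] 364 401 187 211
84 13 [[80.0, -12.0], [84.0, -9.0], [97.0, 8.0]] 388 400 187 192
92 37 [[80.0, -12.0], [82.0, -9.0], [97.0, 8.0]] 388 400 185 191
100 39 [[80.0, -11.0], [82.0, -8.0], [97.0, 8.0]] 388 401 181 188
108 38 [[80.0, -12.0], [81.0, -9.0], [97.0, 6.0]] 389 401 179 186
116 37 [[78.0, -12.0], [81.0, -9.0], [100.0, 7.0]] 389 402 176 183
124 39 [[76.0, -12.0], [85.0, -10.0], [101.0, 4.0]] 389 404 174 180
132 47 [[75.0, -12.0], [81.0, -10.0], [102.0, 3.0]] 389 405 172 177
140 8 [[73.0, -11.0], [74.0, -9.0], [76.0, -2.0]] 391 395 172 174
156 38 [[58.0, -36.0], [169.0, -5.0], [171.0, 31.0]] 384 440 144 173
164 163 [[56.0, -39.0], [97.0, -36.0], [171.0, 2.0]] 384 442 140 173
172 277 [[51.0, -38.0], [115.0, -32.0], [171.0, 26.0]] 387 442 138 171
180 239 [[58.0, -38.0], [97.0, -29.0], [171.0, -21.0]] 390 446 138 167
188 159 [[53.0, -37.0], [121.0, -25.0], [176.0, 6.0]] 389 446 136 161
196 479 [[42.0, -36.0], [156.0, -22.0], [181.0, 23.0]] 374 446 127 159
[ 1.52886774e+01  2.00068306e+01 -2.44972988e+01  9.24094914e-04
 -4.55045034e+01 -8.02604363e+01]
```

View pics/c2.png

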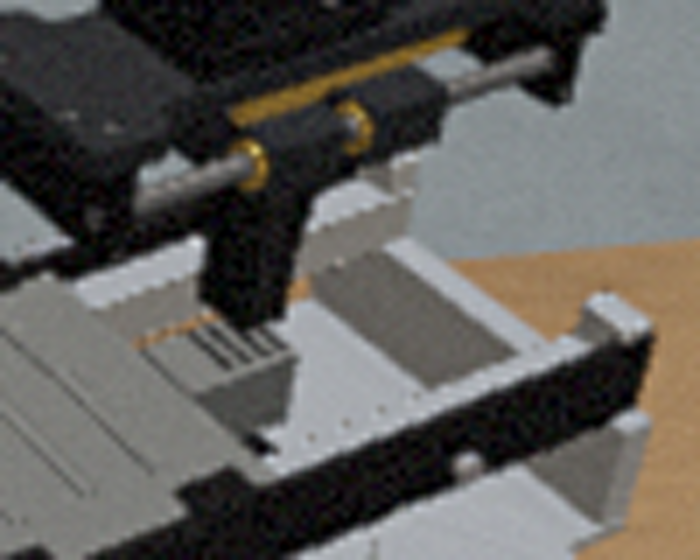

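The finger stands above the tab, with its centre at housing (88,-1). The tab top is still at z≈76 and the tip appears to sit just above it, so the tips are higher than the TCP reading suggests. I'll keep lowering in small steps and watch the force.

Emit:
play_rows:
  commands: "0 0 -0.05 0 0 0;0 0 -0.05 0 0 0;0 0 0 0 0 0"

```text
time_s: 4.8
tcp_pos: [0.5185, -0.0239, 0.0618]
ee_rot: [[-0.906, -0.423, -0.001], [-0.423, 0.906, -0.0], [0.0, 0.0, -1.0]]
wrist_force: [0.5, 0.3, 0.2]
gripper_width: 0.003
gripper_force: 0.0
```

Emit:
play_rows:
  commands: "0 0 -0.05 0 0 0;0 0 -0.05 0 0 0;0 0 0 0 0 0"

```text
time_s: 5.1
tcp_pos: [0.5185, -0.0239, 0.0588]
ee_rot: [[-0.906, -0.423, -0.001], [-0.423, 0.906, -0.0], [0.001, 0.0, -1.0]]
wrist_force: [0.1, 0.1, -0.1]
gripper_width: 0.005
gripper_force: 0.0
```

```bash
cat > tip.py <<'E'
from h import *
import sys
ex=np.array([-.4205,.9073]); ey=np.array([-.9073,-.4205]); o=np.array([.555,-.1055])
f=sys.argv[1]; snap('scene',f)
p,d,X=cloud(f); h=np.stack([(X[...,:2]-o)@ex,(X[...,:2]-o)@ey,X[...,2]],-1)*1000
g=p.max(-1)
for u in range(388,404,2):
    print(u,[(v,int(g[v,u]),*h[v,u].round(0).astype(int)) for v in range(184,198)])
print(r.sense()['wrist_force'])
E
python3 tip.py s2
```

```text
388 [(184, 58, np.int64(82), np.int64(11), np.int64(99)), (185, 56, np.int64(81), np.int64(10), np.int64(97)), (186, 65, np.int64(82), np.int64(11), np.int64(93)), (187, 48, np.int64(82), np.int64(10), np.int64(91)), (188, 25, np.int64(81), np.int64(8), np.int64(90)), (189, 33, np.int64(81), np.int64(8), np.int64(87)), (190, 85, np.int64(157), np.int64(91), np.int64(1)), (191, 137, np.int64(153), np.int64(87), np.int64(2)), (192, 126, np.int64(83), np.int64(9), np.int64(77)), (193, 71, np.int64(80), np.int64(6), np.int64(78)), (194, 76, np.int64(78), np.int64(2), np.int64(78)), (195, 124, np.int64(77), np.int64(1), np.int64(76)), (196, 127, np.int64(76), np.int64(-1), np.int64(75)), (197, 127, np.int64(72), np.int64(-5), np.int64(77))]
390 [(184, 13, np.int64(82), np.int64(5), np.int64(103)), (185, 23, np.int64(82), np.int64(4), np.int64(100)), (186, 17, np.int64(81), np.int64(3), np.int64(99)), (187, 13, np.int64(82), np.int64(3), np.int64(95)), (188, 11, np.int64(82), np.int64(3), np.int64(93)), (189, 27, np.int64(81), np.int64(2), np.int64(91)), (190, 13, np.int64(82), np.int64(2)
[... 4299 characters left out ...]
nt64(2)), (186, 163, np.int64(200), np.int64(87), np.int64(0)), (187, 159, np.int64(197), np.int64(83), np.int64(1)), (188, 170, np.int64(186), np.int64(71), np.int64(9)), (189, 183, np.int64(183), np.int64(68), np.int64(9)), (190, 180, np.int64(182), np.int64(66), np.int64(8)), (191, 180, np.int64(177), np.int64(61), np.int64(10)), (192, 179, np.int64(175), np.int64(58), np.int64(9)), (193, 181, np.int64(173), np.int64(55), np.int64(9)), (194, 172, np.int64(170), np.int64(52), np.int64(9)), (195, 144, np.int64(106), np.int64(-13), np.int64(75)), (196, 113, np.int64(105), np.int64(-14), np.int64(73)), (197, 153, np.int64(162), np.int64(42), np.int64(9))]
[-0.47277418 -0.36352912 -0.62088139]
```

The tip is really at z≈83 while the TCP reads 59, about 24 mm higher than reported. The camera agrees with there being no contact force, so I'll continue down guarded.

Emit:
play_rows:
  commands: "0 0 -0.07 0 0 0;0 0 -0.07 0 0 0;0 0 0 0 0 0"

```text
time_s: 5.45
tcp_pos: [0.5184, -0.0239, 0.0545]
ee_rot: [[-0.906, -0.423, -0.001], [-0.423, 0.906, -0.0], [0.001, 0.0, -1.0]]
wrist_force: [-0.3, 0.2, 0.4]
gripper_width: 0.001
gripper_force: 0.0
```

Emit:
play_rows:
  commands: "0 0 -0.07 0 0 0;0 0 -0.07 0 0 0;0 0 0 0 0 0"

```text
time_s: 5.75
tcp_pos: [0.5189, -0.0238, 0.0508]
ee_rot: [[-0.906, -0.423, 0.0], [-0.423, 0.906, -0.0], [-0.0, -0.0, -1.0]]
wrist_force: [-0.0, -0.2, 2.1]
gripper_width: 0.006
gripper_force: 0.9
```

Emit:
play_rows:
  commands: "0 0 -0.06 0 0 0;0 0 -0.06 0 0 0;0 0 0 0 0 0"

```text
time_s: 6.05
tcp_pos: [0.5189, -0.0239, 0.0471]
ee_rot: [[-0.906, -0.423, 0.0], [-0.423, 0.906, 0.0], [-0.0, -0.0, -1.0]]
wrist_force: [-0.2, -0.6, 2.7]
gripper_width: 0.007
gripper_force: 1.7
```

Contact came at TCP z≈0.0515, where the tab top is at 76 mm, so the offset is about 24.5 mm. The full-down stop should be near TCP z≈0.040.

Emit:
play_rows:
  commands: "0 0 -0.06 0 0 0;0 0 -0.06 0 0 0;0 0 -0.05 0 0 0;0 0 0 0 0 0"

```text
time_s: 6.45
tcp_pos: [0.5189, -0.0238, 0.0417]
ee_rot: [[-0.906, -0.423, 0.0], [-0.423, 0.906, 0.0], [-0.0, -0.0, -1.0]]
wrist_force: [0.0, 0.7, 1.8]
gripper_width: 0.006
gripper_force: 1.4
```

Emit:
play_rows:
  commands: "0 0 -0.05 0 0 0;0 0 -0.03 0 0 0;0 0 0 0 0 0;0 0 0 0 0 0"

```text
time_s: 6.85
tcp_pos: [0.519, -0.0239, 0.0408]
ee_rot: [[-0.906, -0.423, 0.001], [-0.423, 0.906, -0.0], [-0.001, -0.0, -1.0]]
wrist_force: [-3.5, 0.5, 11.9]
gripper_width: 0.008
gripper_force: 6.2
```

The tab has hit its stop at 12 N. I'll press a little more, then lift and check it.

Emit:
play_rows:
  commands: "0 0 -0.05 0 0 0;0 0 0 0 0 0;0 0 0.4 0 0 0;0 0 0.8 0 0 0;0 0 0.9 0 0 0;0.35 -0.76 0 0 0 0;0.35 -0.76 0 0 0 0;0.35 -0.76 0 0 0 0;0.35 -0.76 0 0 0 0;0.35 -0.76 0 0 0 0;0.35 -0.76 0 0 0 0;0.43 -1 0 0 0 0;0 0 0 0 0 0;0 0 0 0 0 0;0 0 0 0 0 0"

```text
time_s: 8.35
tcp_pos: [0.5938, -0.1901, 0.1004]
ee_rot: [[-0.906, -0.423, -0.002], [-0.423, 0.906, 0.001], [0.001, 0.001, -1.0]]
wrist_force: [0.6, -0.1, -0.4]
gripper_width: 0.004
gripper_force: 0.0
```

Run:
```python
from h import *
ex=np.array([-.4205,.9073]); ey=np.array([-.9073,-.4205]); o=np.array([.555,-.1055])
for n in('top','scene'):
    snap(n,n+'3'); p,d,X=cloud(n+'3'); h=np.stack([(X[...,:2]-o)@ex,(X[...,:2]-o)@ey,X[...,2]],-1)*1000
    m=(d>0)&(h[...,0]>70)&(h[...,0]<100)&(abs(h[...,1])<11)&(h[...,2]<100); print(n,'tab z',m.sum(),np.percentile(h[m][:,2],[10,50,90]) if m.any() else 0)
    m=(d>0)&(h[...,2]>90)&(h[...,2]<100)&(h[...,0]<-40)&(h[...,0]>-70)&(abs(h[...,1])<50); print('rib',m.sum(),h[m].mean(0))
s=r.sense(); q=s['tcp_pos']; print(q,(q[:2]-o)@ex,(q[:2]-o)@ey)
```

```text
top tab z 112 [62.43077689 64.82580566 66.5544868 ]
rib 93 [-53.85121455  -0.74757632  95.63954154]
scene tab z 82 [64.03310488 65.56224751 66.93844241]
rib 159 [-55.61093881  -5.22080114  95.28583667]
[ 0.59420835 -0.18979939  0.10093625] -0.09297194660308358 -0.00012584706786887507
```

The tab is fully down (top at 65 mm) and the cover is still seated. Next I'll lower the fingers behind the rib (tip z≈78) and push.

Emit:
play_rows:
  commands: "0 0 -0.5 0 0 0;0 0 -0.5 0 0 0;0 0 -0.4 0 0 0;0 0 -0.2 0 0 0;0 0 0 0 0 0;0 0 0 0 0 0"

```text
time_s: 9.05
tcp_pos: [0.5951, -0.1906, 0.0535]
ee_rot: [[-0.906, -0.423, 0.001], [-0.423, 0.906, -0.0], [-0.001, -0.001, -1.0]]
wrist_force: [0.0, 0.2, 0.3]
gripper_width: 0.004
gripper_force: 0.0
```

Emit:
play_rows:
  commands: "-0.112 0.242 0 0 0 0;-0.112 0.242 0 0 0 0;-0.084 0.181 0 0 0 0;-0.084 0.181 0 0 0 0;-0.084 0.181 0 0 0 0;-0.084 0.181 0 0 0 0;0 0 0 0 0 0"

```text
time_s: 9.75
tcp_pos: [0.5775, -0.1537, 0.0532]
ee_rot: [[-0.906, -0.424, -0.0], [-0.424, 0.906, 0.0], [0.0, 0.0, -1.0]]
wrist_force: [0.5, 0.3, -0.2]
gripper_width: 0.004
gripper_force: 0.0
```

```bash
cat > rib.py <<'E'
from h import *
import sys
ex=np.array([-.4205,.9073]); ey=np.array([-.9073,-.4205]); o=np.array([.555,-.1055])
n='scene'; f=sys.argv[1]; snap(n,f); p,d,X=cloud(f); h=np.stack([(X[...,:2]-o)@ex,(X[...,:2]-o)@ey,X[...,2]],-1)*1000
s=r.sense(); q=s['tcp_pos']; print(s['time_s'],q,(q[:2]-o)@ex,(q[:2]-o)@ey,s['wrist_force'])
g=p.max(-1)
m=(d>0)&(h[...,0]>-75)&(h[...,0]<170)&(abs(h[...,1])<32)&(g>70)
for lo,hi,nm in((90,99,'rib'),(75,81,'plate')):
    k=h[m&(h[...,2]>lo)&(h[...,2]<hi)]; print(nm,len(k),np.percentile(k,[3,50,97],axis=0).round(1).tolist())
E
python3 rib.py s4
```

```text
9.8 [ 0.57743148 -0.15384888  0.05301696] -0.053299374932184625 -2.1376643175917243e-05 [-0.9218234   0.07350325 -0.00732855]
rib 56 [[-41.7, -30.1, 94.6], [-36.1, -18.0, 95.9], [-30.6, -2.1, 97.5]]
plate 804 [[-17.9, -30.2, 76.7], [26.5, -2.2, 78.3], [73.4, 29.9, 80.5]]
```

The cover has moved about 17 mm and sits flat, with its rear face 10 mm ahead of the TCP. I'll push about 107 mm more.

Emit:
play_rows:
  commands: "-0.07 0.15 0 0 0 0;-0.112 0.242 0 0 0 0;-0.112 0.242 0 0 0 0;-0.112 0.242 0 0 0 0;-0.112 0.242 0 0 0 0;-0.112 0.242 0 0 0 0;-0.112 0.242 0 0 0 0;-0.112 0.242 0 0 0 0;-0.112 0.242 0 0 0 0;-0.112 0.242 0 0 0 0;-0.112 0.242 0 0 0 0;-0.112 0.242 0 0 0 0;-0.112 0.242 0 0 0 0;-0.08 0.17 0 0 0 0;-0.03 0.06 0 0 0 0;0 0 0 0 0 0;0 0 0 0 0 0"

```text
time_s: 11.5
tcp_pos: [0.5322, -0.0559, 0.0531]
ee_rot: [[-0.906, -0.423, 0.0], [-0.423, 0.906, 0.0], [-0.0, 0.0, -1.0]]
wrist_force: [0.3, -0.5, -0.1]
gripper_width: 0.002
gripper_force: 0.0
```

```bash
python3 rib.py s5
```

```text
11.55 [ 0.53222123 -0.05595227  0.05308681] 0.05453313002768881 -0.0001676444924746644 [0.26038724 0.50964278 0.64905847]
rib 46 [[66.1, -30.1, 94.9], [72.2, -18.6, 96.0], [77.3, -2.4, 97.7]]
plate 552 [[93.9, -30.5, 76.7], [128.8, -2.2, 78.5], [167.6, 30.0, 80.5]]
```

The cover has slid about 125 mm. I'll back off, lift clear and verify.

Emit:
play_rows:
  commands: "0.15 -0.3 0 0 0 0;0.15 -0.3 0 0 0 0;0 0 0.5 0 0 0;0 0 1 0 0 0;0 0 1 0 0 0;0 0 1 0 0 0;0.4 -0.9 0 0 0 0;0.4 -0.9 0 0 0 0;0.4 -0.9 0 0 0 0;0.4 -0.9 0 0 0 0;0 0 0 0 0 0;0 0 0 0 0 0;0 0 0 0 0 0"

```text
time_s: 12.85
tcp_pos: [0.5888, -0.182, 0.1579]
ee_rot: [[-0.906, -0.423, -0.001], [-0.423, 0.906, 0.0], [0.0, 0.0, -1.0]]
wrist_force: [-0.0, -0.0, -0.1]
gripper_width: 0.002
gripper_force: 0.0
```

```bash
python3 rib.py s6
python3 - <<'E'
from h import *
p,d,i=snap('top','t6')
s=np.load('pics/s6.npz')['p']
cv2.imwrite('pics/c6.png',np.hstack([cv2.resize(x,(400,300),interpolation=cv2.INTER_CUBIC) for x in(s[140:300,270:510],p[90:270,150:390])]))
E
```

```text
12.9 [ 0.58879277 -0.18160767  0.15804945] -0.08326235182706386 0.0013430969173185434 [ 0.92676922 -0.17163101  0.03382994]
rib 102 [[65.3, -31.1, 94.3], [70.9, -2.3, 96.1], [76.7, 30.0, 97.9]]
plate 577 [[89.5, -30.7, 76.6], [128.5, -2.3, 78.4], [167.6, 29.8, 80.5]]
```

View pics/c6.png

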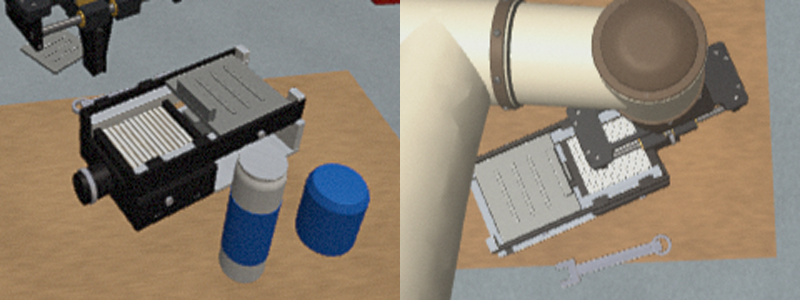

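The filter opening is fully uncovered, at left crop (150,135). The cover lies flat on the runners about 125 mm out, the bystanders haven't moved, and the gripper is clear.

```bash
python3 -c "
from station import r
print(r.finish_job())"
```

```text
the job is handed in; nothing more can be done
None
```

I pressed the tab fully down and slid the cover about 125 mm along the runners; it lies flat, the filter opening is uncovered, the bystanders look untouched, and the job is handed in (no verdict was returned).

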